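# Roll a reagent bottle up the loading gutter to the reader and start the reading

## Robot

A 6-joint arm with a two-finger parallel gripper is mounted at the origin on the work surface. World frame = base frame: x ahead of the robot, y to its left, z up, the work surface at z = 0. Lengths are in m, angles in rad, forces in N, time in s.
With the tool pointing down it reaches from about 0.3 to 0.95 m from the base axis. Payload 3.1 kg.
Tool frame: the origin (TCP) lies at the very end of the fingers, on their centre line; the grasp point (between the pads) lies 19 mm behind it; z points along the fingers, y is the direction in which the jaws open and shut (so a half turn about z gives the same grasp; the last joint's range is limited). The gripper opens to 85 mm and grips with 20 to 120 N. Pads are 22 mm wide; open, the fingers measure 114 mm over their backs; the gripper's body (76 mm by 85 mm) begins 54 mm behind the grasp point. The pads swing forward as they close: fully open they stand 13 mm farther back than shut.
Start: joints at [1.078, 0.308, 1.634, -0, 1.2, -0.07], TCP at [0.256, 0.57, 0.231] pointing down, gripper open.
Joint ranges: [-3.06, 3.06], [-0.79, 1.96], [0.05, 2.63], [-1.19, 4.34], [0.05, 2.64], [-2.94, 2.94]. Speed limits (rad/s): [2.79, 2.79, 3.14, 3.14, 3.14, 3.14].

## Interface

Orientations are given as a unit quaternion [w, x, y, z].
In Python, from rig import movep, servo_line, move_j, gripper_open, grab, wait, ik, get_image, camera_info, PlanningError, sign_off, outline_of, tip_of, read_t, read_qpos, read_dq, read_effort, read_position, read_tcp_rot, read_contact_force, read_moment, read_opening gives the robot as it stands. Calls block until the motion is done:
- movep(position, orientation): joint-space move of the TCP to a pose.
- servo_line(position, rotation=None, rate=0.15, contact_N=None): straight line of the TCP; rotation=None keeps the orientation; rate is the mean speed in m/s. With contact_N (N) it stops when the force on the tool has changed by that much, and returns True; else False.
- move_j(angles): joint-space move.
- gripper_open() and grab(force=None): open the fingers fully, or close them until they stop; force is the grip in N (None keeps the last).
- wait(seconds).
- ik(position, orientation): joint angles nearest the present ones, or None.
- get_image(name): name is "scene" or "side" or "wrist"; returns the picture (480x640x3 uint8, red, green, blue); there is no depth.
- camera_info(name): a dict with "vertical_fov" (degrees; the focal length in pixels is half the picture's height over the tangent of half this angle, whatever the lens; pixels are square), "cx", "cy" (the principal point, pixels), "D" ([k1, k2, p1, p2, k3] as OpenCV has them; the pictures are not rectified), "rvec" (rotation vector, rad) and "tvec" (3), from world to camera coordinates, as OpenCV has them; the wrist camera has in their place "T_tool_cam" (4x4, takes a point from camera to tool coordinates, whose origin is the TCP and whose axes are the flange's). Camera axes: x right, y down, z forward; pixel columns grow to the right and rows downward; lengths in m; the calibration is good to about 2 mm. A picture is of the moment at which its call begins: read the wrist's pose just before it. camera_info takes no time and is no camera call.
A pose or a line that the arm cannot do raises PlanningError and nothing moves.
- sign_off(): hands the job in, once; it reports no verdict.
Trained networks look in the newest picture that a camera, given by its name, has taken for a name from the list of things; names that differ only in an ending like _2 or _b are one class to them, and where a whole thing is asked for, a point or a joint stands for the part that bears it (a point fixed in the world has none). Each returns a list of dicts, best first, with "confidence" (0 to 1); they miss things now and then, are a little off and sometimes report something else, mostly with a low value. They report only what shows in the picture. A call takes as long as a camera call. They do not tell look-alikes from the thing itself.
- outline_of(camera, target): "mask" (480x640 bool, what is visible of it).
- tip_of(camera, target): "point" ([x, y, z] in m, in world coordinates, good to about 4 mm: a listed point, or the origin of a listed thing).
Readings, each from a call of its own:
- read_t(): time.
- read_qpos(): joint angles.
- read_dq(): joint speeds.
- read_effort(): joint torques, N m.
- read_position(): TCP position.
- read_tcp_rot(): TCP orientation.
- read_contact_force(): force on the tool from outside, world axes, zero at the start.
- read_moment(): the same for the moment, N m.
- read_opening(): finger opening in m.
Only numpy, scipy, OpenCV 4.12 (cv2) and the standard library are available. Lean on these libraries where they do the work, as an engineer would, in place of code of your own. Each camera call takes 0.05 s, during which the arm holds its last target.

## Task

With your fingertips, push the amber bottle up the sloped gutter and over the hump, so that it stays by itself against the black stop of the reader and does not roll back; then, with your fingers off the bottle, press the green button fully down to start the reading and let go. Only push the bottle, do not lift it off the gutter, do not press green before the bottle is home, and leave the red button and the other things on the bench alone.

Things in the scene. Friction and masses are not known exactly. Their poses are not given: they have to be found in the camera images.
- bottle: Amber glass bottle with paper band and blue cap, lying across the gutter at rest against its low end lip; rolls freely. Barrel 44 mm across, 60 mm long; cap 36 mm across; 77 mm overall. Origin on the axis in the middle of the barrel; y runs along the bottle to the cap (cap end 47 mm from the origin, foot 30 mm), x and z turn as it rolls. 100 to 200 g
- ramp: Sloped aluminium gutter floor, fixed. Origin on its surface and centreline at the hump (highest point). x points up the slope along the gutter (7 degrees from level), y across it, z square to the floor. It runs 262 mm downhill from the origin to an end lip 10 mm high. Inside 84 mm wide; side walls 4 mm thick stand 12 mm above the floor: fingertips 15 mm or more above it clear walls and lip
- pocket: Blue floor beyond the hump, fixed, with the same width and side walls as the gutter. Origin at the hump, as for the ramp; x points down this floor (9 degrees below level) for 56 mm to the upright black stop. A bottle whose axis is past the hump rolls down it to the stop and stays there
- seat (a point): Where the bottle's origin lies when it is home at the stop, 8 mm off the gutter's centreline on the foot side (sideways play of 4 mm is normal): 71 mm above the bench, 22 mm before the stop's face, 33 mm (level) past the hump. x is level and points along the gutter into the stop, z up. Behind the stop is the reader, a white and blue box 110 mm wide, 65 mm deep, 88 mm high
- go_top (a point): Middle of the top of the green button, 34 mm across and 22 mm above the bench, on a white housing beside the gutter (side away from the robot). It goes 6 mm straight down against a spring (about 4 N fully down) and springs back. Green and red may stand in either order
- go (a joint): Travel of the green button in m: 0 up, 0.006 fully down; 0.0045 and more counts as pressed
- cancel_top (a point): Middle of the top of the red button, a twin of the green one; leave it alone
- cancel (a joint): Travel of the red button in m, 0 up, 0.006 fully down
- reserve: Bystander: an amber bottle with a blue cap standing upright on the bench, 44 mm across, 85 mm high; origin at the centre of its underside
- beaker: Bystander: an empty glass beaker, 60 mm across, 75 mm high; origin at the centre of its underside
- slidebox: Bystander: a closed slide box, blue with a white lid, 92 x 62 x 30 mm, on the robot's side of the gutter; origin at the centre of its underside
Mind the look-alikes: they are no part of the job. What is shaped like the part that bears go_top but purple is not meant.

How it is judged:
On the way, in this order (a step that is already met when the one before it is completed fails the run):
1. the bottle rests home against the stop, fingers off it (distance between bottle and seat below 0.01 m and linear speed of bottle below 0.02 m/s and contact force between the fingers and bottle below 0.1 N), for 0.3 s.
2. the green button is pressed down (value of joint go above 0.0045 m), for 0.02 s.
At the end, for the whole second after the job is handed in: The bottle lies still with the middle of its barrel within 10 mm of the home point at the stop, and the green button, pressed after that, is up again (distance between bottle and seat below 0.01 m and linear speed of bottle below 0.02 m/s and value of joint go below 0.002 m); the robot touches nothing.
It fails at once if the bottle is lifted off the gutter (its axis more than 32 mm above the line of the sloped floor; 22 mm is touching) (z of bottle in the frame of ramp above 0.032 m).
It fails at once if green is pressed before the bottle is home (value of joint go above 0.003 m and distance between bottle and seat above 0.012 m).
It fails at once if the red button is pressed (value of joint cancel above 0.003 m).
It fails at once if a bystander is moved (distance of any of reserve, beaker, slidebox from where it was at the start of the episode above 0.02 m).
It also fails if it takes over 48 s, if anything falls off the work surface, if the arm or the gripper's body presses on something with over 40 N, if the wrist force passes 120 N, or if a joint passes its speed limit or range.

## Working session

There is one attempt and no reset: what is moved stays moved. The work goes in short steps, each a Python script; the robot and the scene stay as the last script left them, time stands still between calls to the robot, and variables do not carry over. Pictures are saved under pics/ and viewed, and the job is handed in when it is done.

```bash
ls; mkdir -p pics
python3 - <<'E'
from rig import *
import cv2
for c in ["scene","side","wrist"]:
    im=get_image(c); cv2.imwrite(f"pics/{c}0.png",im[:,:,::-1])
    ci=camera_info(c); print(c,{k:(v if not hasattr(v,'tolist') else v.tolist()) for k,v in ci.items()})
    for t in ["bottle","ramp","pocket","seat","go_top","cancel_top","reserve","beaker","slidebox"]:
        r=tip_of(c,t)
        print(c,t,[( [round(float(x),4) for x in d["point"]],round(float(d["confidence"]),2)) for d in r[:4]])
print(read_t(),read_position(),read_tcp_rot(),read_opening())
E
```

```text
pics
scene {'vertical_fov': 51.53675382779594, 'cx': 319.431113421935, 'cy': 242.4663336349739, 'D': [-0.09785254319939614, 0.0, 0.0, 0.0, 0.0], 'rvec': [1.554212274620198, 1.7457471034318572, -0.8878636954116086], 'tvec': [0.06895752070843761, -0.2740518960952481, 1.2420911100291896]}
scene bottle [([0.5176, -0.226, 0.0444], 0.64)]
scene ramp [([0.527, 0.0176, 0.0532], 0.92), ([0.6332, -0.1204, 0.0211], 0.51)]
scene pocket [([0.5271, 0.0174, 0.0507], 0.76)]
scene seat [([0.5416, 0.0502, 0.0769], 0.9), ([0.5282, 0.0209, 0.0544], 0.7)]
scene go_top [([0.7869, -0.1954, 0.0239], 0.96), ([0.6322, -0.1212, 0.0216], 0.64), ([0.7194, -0.1293, 0.022], 0.63)]
scene cancel_top [([0.6408, -0.036, 0.0185], 0.85)]
scene reserve [([0.6503, -0.2379, -0.0013], 0.73), ([0.5281, 0.0158, 0.0542], 0.68)]
scene beaker [([0.6793, 0.068, -0.0025], 0.68)]
scene slidebox [([0.3833, -0.0883, -0.0002], 0.9)]
side {'vertical_fov': 52.031443409891885, 'cx': 313.7908176837067, 'cy': 240.6039993696649, 'D': [0.0372513082606269, 0.0, 0.0, 0.0, 0.0], 'rvec': [2.322908566796346, -0.20728188438995174, 0.11428027723337
[... 660 characters left out ...]
v': 68.1183832572576, 'cx': 316.71754414444894, 'cy': 235.31294186005036, 'D': [-0.0017317070007449925, 0.0, 0.0, 0.0, 0.0], 'T_tool_cam': [[-0.0005831552753465381, -0.9538110818470356, -0.3004065246889788, 0.07786931778204353], [0.9999987946076135, -0.0009885038089877424, 0.0011973485443343068, -0.0006399515393954447], [-0.0014389973043192896, -0.3004054643411215, 0.9538105085816313, -0.14223274421491464], [0.0, 0.0, 0.0, 1.0]]}
wrist bottle []
wrist ramp []
wrist pocket []
wrist seat []
wrist go_top []
wrist cancel_top []
wrist reserve []
wrist beaker []
wrist slidebox []
1.5 [0.25648707 0.56997507 0.23129581] [1.09838777e-05 2.09826692e-01 9.77738594e-01 3.78516793e-05] 0.0851232619392993
```

View pics/scene0.png

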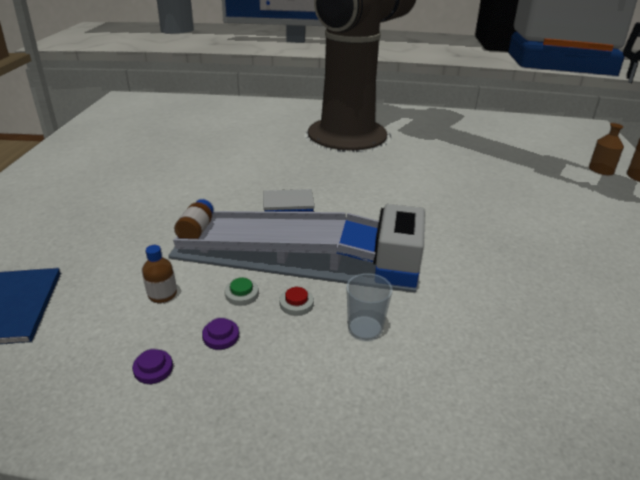

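View pics/side0.png

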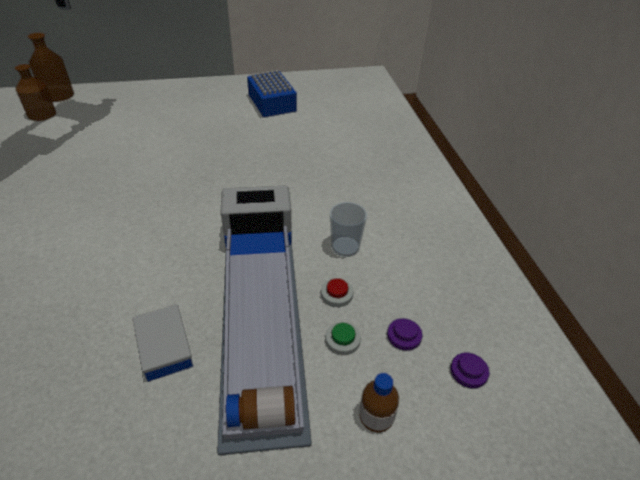

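The side view shows the bottle at the gutter's low end (px ~265,408), green at (343,335) and red at (337,290), with two purple look-alikes to the right. Next I'll fit the gutter pose and overlay it on the pictures.

```bash
cat > h.py <<'E'
import numpy as np, cv2
from rig import *
hump=np.array([0.5282,0.0186]); yaw=np.deg2rad(85.0)
u=np.array([np.cos(yaw),np.sin(yaw)]); n=np.array([u[1],-u[0]])
H=0.054
def P(s,l=0,h=0):
    """s level along gutter from hump, l toward foot side, h above floor"""
    z=H+(s*np.tan(np.deg2rad(7)) if s<0 else -s*np.tan(np.deg2rad(9)))+h
    return np.r_[hump+s*u+l*n,z]
def proj(c,pts):
    i=camera_info(c); f=240/np.tan(np.deg2rad(i["vertical_fov"])/2)
    K=np.array([[f,0,i["cx"]],[0,f,i["cy"]],[0,0,1]])
    return cv2.projectPoints(np.array(pts,float).reshape(-1,1,3),np.array(i["rvec"]),np.array(i["tvec"]),K,np.array(i["D"]))[0].reshape(-1,2)
R=np.column_stack([np.r_[u,0],np.r_[n,0],[0,0,-1]])
from scipy.spatial.transform import Rotation
q=Rotation.from_matrix(R).as_quat(); Q=[q[3],q[0],q[1],q[2]]
E
python3 - <<'E'
from h import *
print(Q, u, n)
for c in ["side","scene"]:
    im=cv2.resize(cv2.imread(f"pics/{c}0.png"),None,fx=3,fy=3,interpolation=cv2.INTER_CUBIC)
    L=[[P(-.26,.042,.012),P(-1e-9,.042,.012)],[P(-.26,-.042,.012),P(-1e-9,-.042,.012)],[P(0,-.042),P(0,.042)],[P(.055,-.042),P(.055,.042)],[P(-.26,-.042,.01),P(-.26,.042,.01)]]
    for a,b in L:
        p=(3*proj(c,[a,b])+1).astype(int); cv2.line(im,tuple(map(int,p[0])),tuple(map(int,p[1])),(0,255,0),1)
    g=[[.633,-.119,.022],[.641,-.037,.022],P(.033,.008,.022)]
    for p in 3*proj(c,g)+1: cv2.circle(im,tuple(map(int,p)),3,(255,0,255),-1)
    x0,y0=(600,480) if c=="side" else (490,520)
    cv2.imwrite(f"pics/{c}_ov.png",im[y0:y0+(840 if c=="side" else 400),x0:x0+800][:800] if 0 else cv2.resize(im[y0:y0+(860 if c=="side" else 420),x0:x0+(560 if c=="side" else 800)],None,fx=(0.69 if c=="side" else 1),fy=(0.69 if c=="side" else 1)))
E
```

```text
[np.float64(0.0), np.float64(0.737277336810124), np.float64(0.6755902076156602), np.float64(0.0)] [0.08715574 0.9961947 ] [ 0.9961947  -0.08715574]
```

View pics/side_ov.png

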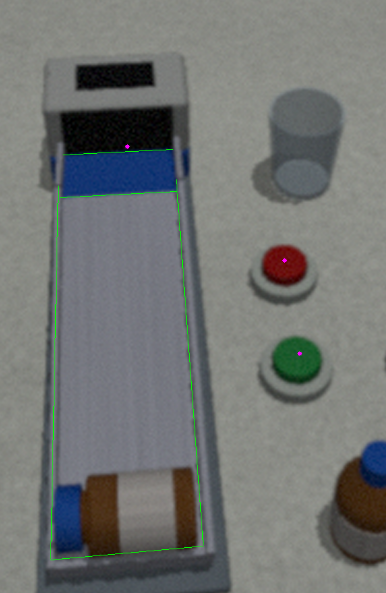

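View pics/scene_ov.png

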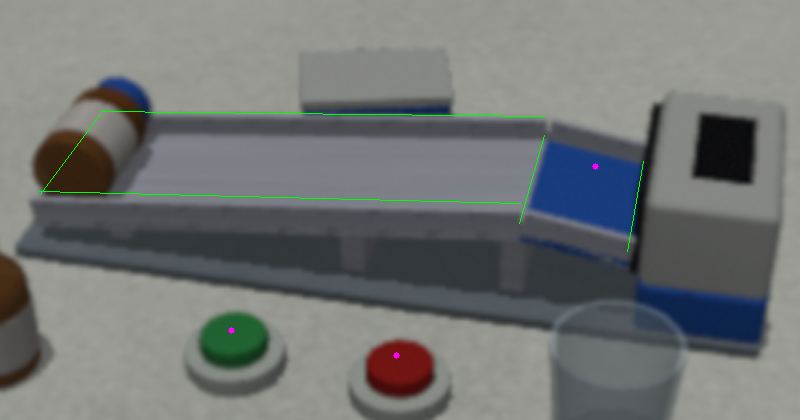

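The overlay agrees to 2–3 mm. Next I close the fingers, hover behind the low end and check where the closed tips really are.

Run:
```python
from h import *
grab(20)
p=P(-.302,.005); p[2]=.16
movep(p,Q); print(read_t(),read_position(),read_opening(),read_qpos())
servo_line([p[0],p[1],.075],rate=.12)
for c in ["side","scene"]:
    im=get_image(c)[:,:,::-1].copy(); t=read_position()
    pp=proj(c,[t,t+[0,0,.013]]); print(pp)
    im=cv2.resize(im,None,fx=3,fy=3,interpolation=cv2.INTER_CUBIC)
    for k,x in enumerate(pp): cv2.circle(im,tuple(map(int,3*x+1)),3,[(0,255,0),(255,0,255)][k],-1)
    x,y=(3*pp[0]).astype(int); cv2.imwrite(f"pics/{c}1.png",im[max(y-350,0):y+200,max(x-350,0):x+350])
print(read_t(),read_contact_force())
```

```text
5.3917 [ 0.50729513 -0.28202219  0.16008259] 4.2953540390100506e-05 [-5.82522888e-01  3.00639275e-01  1.79916003e+00  2.52582000e-04
  1.04165984e+00 -4.96524650e-01]
[[265.65127181 446.24408035]
 [265.04042024 440.49785178]]
[[157.92694847 200.32901409]
 [156.64855438 193.40233804]]
6.35 [0.25444871 0.32069285 0.60199333]
```

View pics/side1.png

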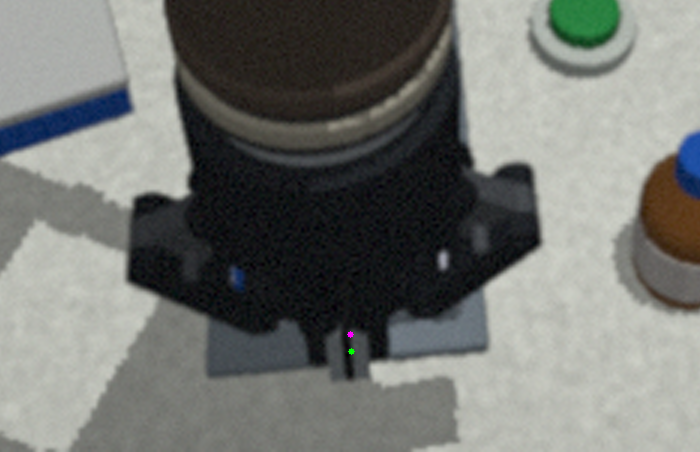

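View pics/scene1.png

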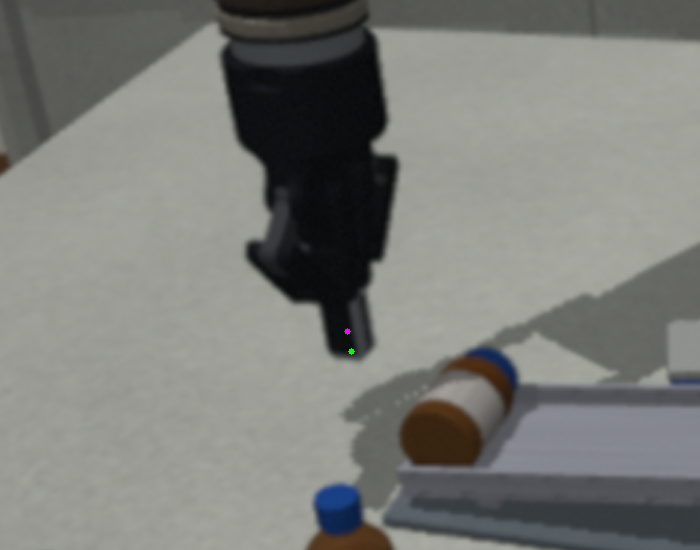

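The green dot sits at the visible closed fingertips in both views, so the TCP holds for shut fingers. Now I push.

Run:
```python
from h import *
z0=P(-.262)[2]+.018
p=P(-.302,.005); p[2]=z0
print(servo_line(p,rate=.06,contact_N=4)); print(read_t(),read_position())
print(servo_line(P(-.2,.005,.018),rate=.05,contact_N=8)); print(read_t(),read_position(),read_contact_force())
for c in ["side","scene"]:
    cv2.imwrite(f"pics/{c}2.png",get_image(c)[:,:,::-1])
    print([(d["point"],d["confidence"]) for d in tip_of(c,"bottle")])
```

```text
False
7.0833 [ 0.50687873 -0.28269509  0.0396195 ]
False
9.275 [ 0.51574482 -0.18117818  0.04739584] [ 0.41295311 -0.00879954  0.65318148]
[([0.5225, -0.1503, 0.0515], 0.75)]
[([0.5239, -0.1485, 0.0544], 0.81)]
```

View pics/scene2.png

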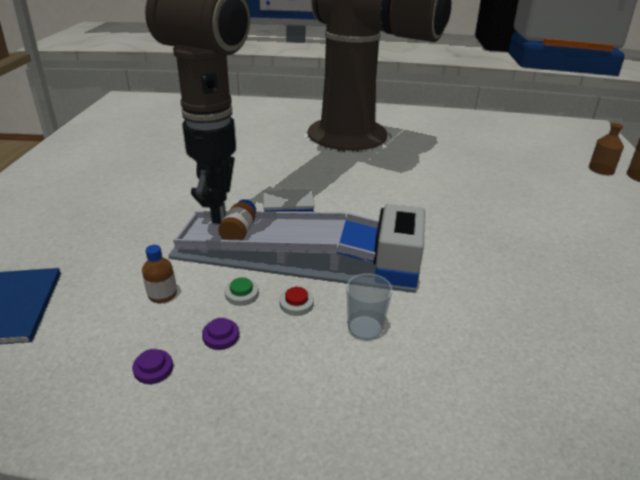

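View pics/side2.png

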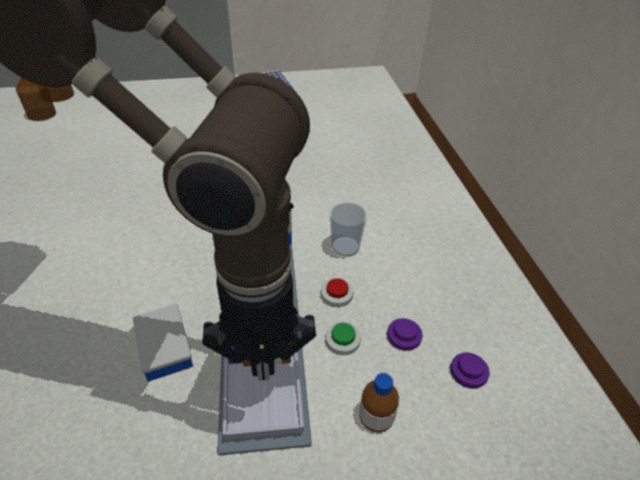

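Run:
```python
from h import *
print(servo_line(P(-.05,.005,.018),rate=.06,contact_N=8)); print(read_t(),read_position(),read_contact_force())
print(servo_line(P(-.012,.005,.018),rate=.02,contact_N=8)); print(read_t(),read_position(),read_contact_force())
wait(.5)
for c in ["side","scene","wrist"]:
    cv2.imwrite(f"pics/{c}3.png",get_image(c)[:,:,::-1])
    print([(d["point"],d["confidence"]) for d in tip_of(c,"bottle")])
print(P(.033,.008,.022))
```

```text
False
12.1417 [ 0.52883818 -0.03178058  0.06583521] [ 0.46433215 -1.59991764  0.40994777]
False
14.2083 [0.53211611 0.00611186 0.07051761] [-0.07616945  0.91465536 -0.70062959]
[([0.5403, 0.0507, 0.0692], 0.81)]
[([0.5402, 0.0512, 0.0728], 0.77)]
[([0.5408, 0.0493, 0.0744], 0.77)]
[0.5390457  0.05077718 0.07077331]
```

View pics/scene3.png

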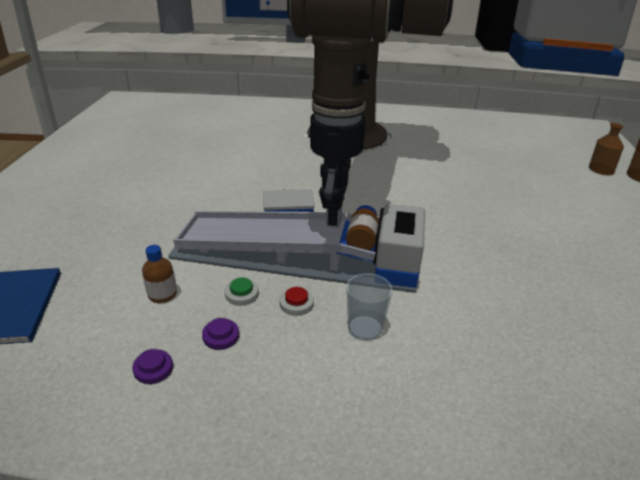

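View pics/wrist3.png

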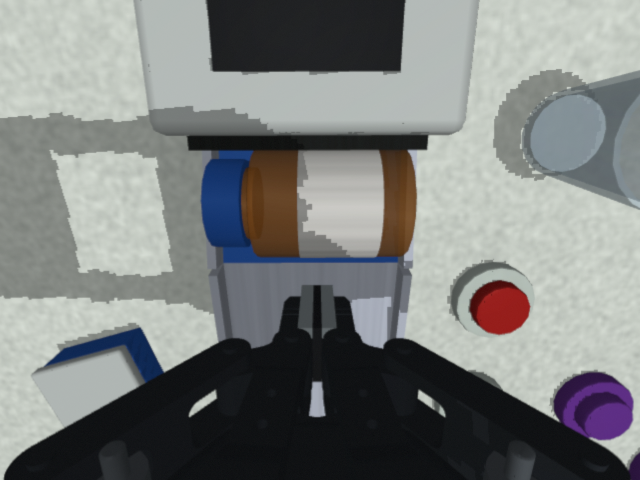

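The bottle lies against the black stop (wrist px ~310,205), with a visible gap to the fingers. I'll retreat and move above green, refining its position with the wrist camera.

Run:
```python
from h import *
p=P(-.05,.005,.03); servo_line(p,rate=.1); p[2]=.17; servo_line(p,rate=.2)
g=np.array([.634,-.121]); movep(np.r_[g-.05*u,.15],Q)
wait(.1)
T=read_position();Rt=Rotation.from_quat(np.roll(np.ravel(read_tcp_rot()),-1)).as_matrix()
im=get_image("wrist"); cv2.imwrite("pics/wrist4.png",im[:,:,::-1])
i=camera_info("wrist"); f=240/np.tan(np.deg2rad(i["vertical_fov"])/2)
K=np.array([[f,0,i["cx"]],[0,f,i["cy"]],[0,0,1]]); A=np.array(i["T_tool_cam"])
m=outline_of("wrist","go_top"); print([(d["confidence"],np.argwhere(d["mask"]).mean(0)[::-1]) for d in m])
hsv=cv2.cvtColor(im,cv2.COLOR_RGB2HSV); gm=cv2.inRange(hsv,(45,100,40),(80,255,255))
n_,lab,st,cen=cv2.connectedComponentsWithStats(gm); k=1+np.argmax(st[1:,4]); print(st[k],cen[k])
d=cv2.undistortPoints(cen[k].reshape(1,1,2),K,np.array(i["D"])).ravel()
ray=Rt@A[:3,:3]@np.r_[d,1]; o=T+Rt@A[:3,3]; print("green",o+ray*(.022-o[2])/ray[2])
print([(d["point"],d["confidence"]) for d in tip_of("wrist","go_top")])
for c in ["scene","side"]:
    get_image(c)
    for t in ["bottle","go_top"]: print(c,t,[(d["point"],d["confidence"]) for d in tip_of(c,t)])
print(read_t())
```

```text
[(0.82, array([316.51347709, 160.58153639])), (0.64, array([513.41603838, 240.85058259])), (0.6, array([431.80270112, 161.32883147]))]
[ 295  139   43   44 1485] [316.41414141 160.48888889]
green [ 0.63105867 -0.11817158  0.022     ]
[([0.7221, -0.1264, 0.0203], 0.98), ([0.6297, -0.1196, 0.019], 0.76), ([0.7888, -0.1993, 0.0219], 0.6)]
scene bottle [([0.5426, 0.051, 0.0676], 0.65)]
scene go_top [([0.7213, -0.1335, 0.0221], 0.86), ([0.6334, -0.1179, 0.0223], 0.67), ([0.7856, -0.1989, 0.0218], 0.55)]
side bottle [([0.5433, 0.05, 0.068], 0.73)]
side go_top [([0.6298, -0.1187, 0.0215], 0.97), ([0.72, -0.1299, 0.0231], 0.62)]
17.425
```

View pics/wrist4.png

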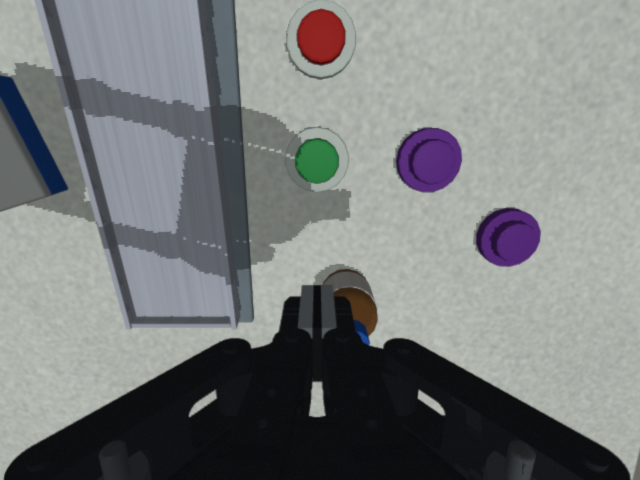

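Green is at about (0.631, -0.1185), at wrist px (316,160). Red and the purple parts are well clear, so I press it.

Run:
```python
from h import *
g=[.631,-.1185]
servo_line([*g,.06],rate=.12); servo_line([*g,.027],rate=.05); print(read_position(),read_contact_force())
for z in (.019,.0165,.0155,.0145,.0135):
    r=servo_line([*g,z],rate=.02,contact_N=9); print(z,r,read_position()[2],read_contact_force())
    if r or read_contact_force()[2]>9: break
wait(.15); print(read_position(),read_contact_force())
cv2.imwrite("pics/scene5.png",get_image("scene")[:,:,::-1]);cv2.imwrite("pics/side5.png",get_image("side")[:,:,::-1])
print(read_t())
```

```text
[ 0.63115347 -0.11851183  0.02696965] [-0.00744303 -0.00813806  0.23609179]
0.019 False 0.019485773904150416 [0.40265389 0.71008799 1.95520504]
0.0165 False 0.016892010048963 [ 1.03101992 -0.12397067  4.30584143]
0.0155 False 0.016117550479297135 [0.00799872 0.17512669 4.79327978]
0.0145 False 0.015979794363041835 [-1.64246557  1.34096201  9.57611582]
[ 0.63170919 -0.11866031  0.01601612] [-0.28277505  0.56776974  9.30566616]
20.825
```

View pics/scene5.png

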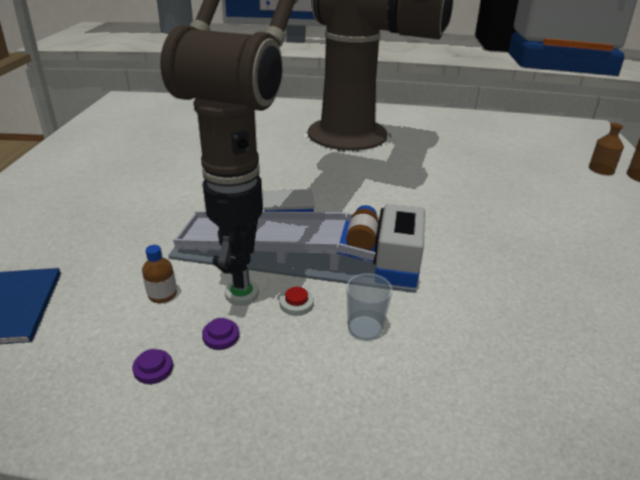

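The button bottomed out at z = 0.016, with the force rising from 4.8 to 9.6 N. Now I let go, check and hand in.

Run:
```python
from h import *
g=[.631,-.1185]
servo_line([*g,.04],rate=.05); servo_line([*g,.17],rate=.15); wait(.3)
print(read_position(),read_contact_force())
for c in ["scene","side"]:
    cv2.imwrite(f"pics/{c}6.png",get_image(c)[:,:,::-1])
    for t in ["bottle","go_top","cancel_top","reserve","beaker","slidebox"]: print(c,t,[(np.round(d["point"],4),d["confidence"]) for d in tip_of(c,t)])
print(read_t())
```

```text
[ 0.63051297 -0.11836984  0.16900174] [ 0.01651937  0.20384458 -1.03428753]
scene bottle [(array([0.5433, 0.0505, 0.0682]), 0.92)]
scene go_top [(array([ 0.6303, -0.1182,  0.0204]), 0.93), (array([ 0.7868, -0.1988,  0.0233]), 0.89), (array([ 0.7211, -0.1303,  0.0212]), 0.88)]
scene cancel_top [(array([ 0.6406, -0.0369,  0.0165]), 0.54)]
scene reserve [(array([ 0.6518, -0.2402, -0.0058]), 0.8)]
scene beaker [(array([ 6.791e-01,  6.830e-02, -5.000e-04]), 0.68)]
scene slidebox [(array([ 0.386 , -0.0881, -0.0016]), 0.76)]
side bottle [(array([0.5439, 0.052 , 0.0703]), 0.92)]
side go_top [(array([ 0.6339, -0.1183,  0.0219]), 0.67), (array([ 0.7231, -0.1289,  0.0229]), 0.61)]
side cancel_top [(array([ 0.6412, -0.0393,  0.0214]), 0.61), (array([ 0.6312, -0.1176,  0.022 ]), 0.39)]
side reserve [(array([ 0.6474, -0.2325, -0.0018]), 0.74)]
side beaker [(array([ 0.679 ,  0.0638, -0.0016]), 0.47)]
side slidebox [(array([ 0.3896, -0.0923,  0.0031]), 0.69)]
23.5
```

View pics/scene6.png

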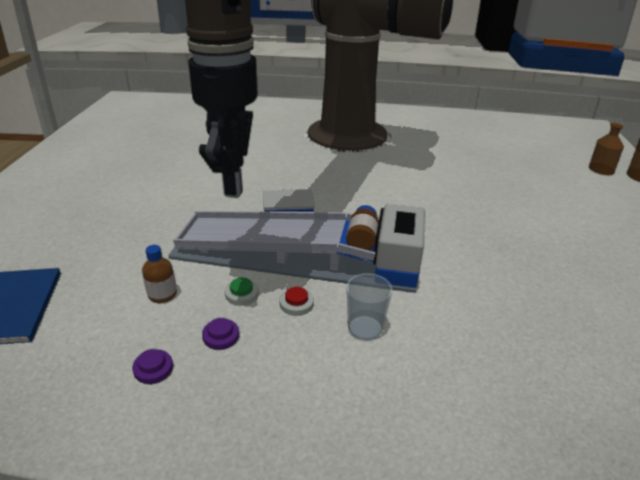

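The bottle is at the stop (px 362,230), green is up again (241,287), and everything else is in place.

```bash
python3 -c "
from rig import *
print(sign_off(), read_t())"
```

```text
the job is handed in; nothing more can be done
the job is handed in; nothing more can be done
```

I pushed the bottle up the gutter and over the hump with closed fingertips. It rolled to the black stop and stayed there with the fingers clear of it. I then pressed green and handed the job in; the last clock reading before that was 23.5 s.

- **Button:** green bottomed out at z = 0.016 m, 6 mm below its resting top, and the force rose to about 9.5 N. After I let go, the networks put its top back at about 0.020–0.022 m.
- **Bottle:** the last two camera estimates were (0.543, 0.051, 0.068) and (0.544, 0.052, 0.070). My estimate of the seat was about (0.539, 0.051, 0.071), and the networks' first estimate was (0.542, 0.051, 0.073). That leaves about 5 mm at most, inside the 10 mm limit and near the networks' 4 mm accuracy.
- **Other things:** the red button and the bystanders read within about 5 mm of their starting places, which is about the networks' accuracy. The robot ended clear of everything.
- **Disagreements:** the go_top network also kept reporting the purple look-alikes, sometimes as its best match, so I picked green by colour in the picture. The force reading was about −1 N with the arm in free air after the press. I took that as sensor drift.

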